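# Hang the cassette tube by its snap hook on the shelf ring

### The job

Take the chrome cassette tube out of its cold block by the grip tab of its snap hook and push the hook straight down over the top of the steel ring at the front of the blue shelf, fully home, until the sprung gate flicks shut under the ring's top bar. Then give it one gentle upward tug so that the closed gate can be felt holding the ring, and let it down and let go so that it hangs there with the gate shut. Be gentle with the ring throughout, and leave the things around undisturbed.

Things in the scene. Friction and masses are not known exactly. Their poses are not given: they have to be found in the camera images.
- hook_grip (a point): Centre of the upright steel grip tab on top of the tube's snap hook, 20 mm (x) by 14 mm (y) by 42 mm (z); pinch it across y. Axes as tube. The hook below it is flat, 12 mm thick along y, its mouth facing down: spine at x -13 to -7 mm, nose at x +7 to +12 mm, throat 14 mm wide. The nose ends 57 mm below this point; a flared lip goes on to 67 mm below, out to x +17 mm.
- hook_crest (a point): Top of the hook's throat, 32.5 mm straight below hook_grip: the ring's bar touches here when the hook is fully home. The closed gate crosses the throat, its upper face 21 mm and its lower face 25 mm below this point.
- gate (a joint): Sprung gate across the hook's mouth, hinged at the spine: 0 shut (it cannot swing outwards), up to 1.5 rad swung up into the throat. The bar pushes it up and aside (up to about 10 N) and it snaps back when the bar is within some 5 mm of the crest; then the bar has 15 mm of play between crest and gate. A proper tug pulls on the gate with about 4 to 15 N, besides the weight.
- ring_mid (a point): Top of the ring's straight upper bar, at its middle, as drawn. The ring is set by hand in its clamp: the real bar stands up to 11 mm higher or lower (sideways it is true). z up; the bar runs along y; the tube is to hang on the -x side. The ring is a rigid upright eye of 6 mm steel rod, 46 mm wide, 38 mm high, its top 24 mm straight.
- shelf: Fixed blue steel shelf 150 mm high, 240 mm wide (y), 150 mm deep; origin on the table 203 mm below ring_mid, same axes. The ring stands on a small steel clamp ahead of its front edge, 133 to 153 mm up, whose front face is flush with the ring's (3 mm ahead of the bar's axis). Force between the tube with its hook and the shelf with its ring must stay under 25 N.
- block: Fixed aluminium cold block 85 x 150 x 35 mm with three wells in a row along its y, each 29 mm wide and 18 mm deep; the tube stands in the middle one. Origin at the centre of its underside.
- tube: Loose chrome tube with snap hook, one rigid piece (0.17 to 0.25 kg) but for the gate; origin at the centre of its foot, z up along the tube. Tube 26 mm in diameter, knurled bayonet cap 28 mm, top at 92 mm; the hook's grip tab is centred at x +22 mm, 160.5 mm up. It starts upright in the block's middle well; hung and let go, it leans a few degrees against the ring's clamp.
- vial: Rounded amber glass vial, 30 mm wide, 50 mm high, on the shelf; origin under its foot. Leave it alone.
- spot_plate: White ceramic spot plate 55 x 85 x 10 mm on the shelf; origin at the centre of its underside. Leave it alone.
- cassette: Teal cassette 40 x 28 x 7 mm lying on the table; origin at the centre of its underside. Leave it alone.
- embed_ring: Pewter coloured embedding ring, 40 mm outside, 30 mm inside, 12 mm high, lying on the table; origin at the centre of its underside. Leave it alone.

How it is judged:
By the outcome, as a careful person would: the job done as asked, in the order asked, and still so for the second after the job is handed in, with the robot touching nothing.
It also fails if it takes over 54 s, if anything falls off the work surface, if the arm or the gripper's body presses on something with over 40 N, if the wrist force passes 120 N, or if a joint passes its speed limit or range.

### The arm

A 6-joint arm with a two-finger parallel gripper is mounted at the origin on the work surface. World frame = base frame: x ahead of the robot, y to its left, z up, the work surface at z = 0. Lengths are in m, angles in rad, forces in N, time in s.
With the tool pointing down it reaches from about 0.425 to 0.95 m from the base axis. Payload 3.5 kg.
Tool frame: the origin (TCP) lies between the finger pads; the fingertips stand 14 mm ahead of it and the grasp point (between the pads) lies 5 mm behind it; z points along the fingers, y is the direction in which the jaws open and shut (so a half turn about z gives the same grasp; the last joint's range is limited). The gripper opens to 85 mm and grips with 20 to 120 N. Pads are 22 mm wide; open, the fingers measure 114 mm over their backs; the gripper's body (76 mm by 85 mm) begins 54 mm behind the grasp point. The pads swing forward as they close: fully open they stand 13 mm farther back than shut.
Start: joints at [-1.49, 0.286, 1.577, -0, 1.279, -0.15], TCP at [0.154, -0.657, 0.245] pointing down, gripper open.
Joint ranges: [-2.77, 2.77], [-0.9, 2.22], [0.21, 2.48], [-1.53, 4.67], [0.24, 2.81], [-2.84, 2.84]. Speed limits (rad/s): [2.79, 2.79, 3.14, 3.14, 3.14, 3.14].

### API

Orientations are given as a unit quaternion [x, y, z, w].
In Python, from plant import ctrl gives the robot as it stands. The module is installed in compiled form; this text tells all that it offers.
- The arm moves only by the tool servo_tool, never from a script. Its argument "increments" is text: rows parted by semicolons, each of 7 numbers parted by spaces: the turn, a rotation vector about the tool's x, y, z in rad, then the shift along the tool's x, y, z in cm, then the finger opening in cm, from 0 to 8.54. In form: ax ay az dx dy dz claw; .... A call has 1 to 10 rows; each row is the pose to reach, as a shift and turn from the pose commanded when the call began, along the tool's axes at that moment; what a row does not reach only later rows make up. A row lasts 1/12 s, in which the tool goes at most 41.7 mm and 7.16 degrees, less where a joint would pass 70% of its speed; a pose out of reach is approached as far as the arm can. A call with a gripper value outside its range is refused whole. The fingers move at their own pace and stop on an object; "grip_force" is the grip in N (left out, the last holds). Time passes only in rows, so rows that repeat a pose let the fingers close. It gives the time, the measured TCP pose, the force and the opening at its end, in the units of the state.
- ctrl.get_state(): the state, without advancing time (a new reading comes with each control period).
- ctrl.read_camera(name): name is "scene" or "top"; returns (picture, depth): 480x640x3 uint8, red, green, blue; 480x640 float32, m along the optical axis (not along the pixel's ray), 0 where there is no reading.
- ctrl.camera_info(name): a dict with "camera_matrix" (3x3 intrinsics, pixels), "world_to_cam" (4x4, takes a point from world to camera coordinates). Camera axes: x right, y down, z forward; pixel columns grow to the right and rows downward; lengths in m; the calibration is good to about 2 mm. A picture is of the moment at which its call begins. camera_info takes no time and is no camera call.
- ctrl.sign_off(): hands the job in, once; it reports no verdict.
The state is a dict: "time": time; "qpos": joint angles; "dq": joint speeds; "joint_efforts": joint torques, N m; "eef_pos": TCP position; "tcp_rot": TCP orientation; "contact_force": force on the tool from outside, world axes, zero at the start; "wrist_torque": the same for the moment, N m; "opening": opening from 0.0 (shut) to 1.0 (fully open).
Only numpy, scipy, OpenCV 4.12 (cv2) and the standard library are available. Lean on these libraries where they do the work, as an engineer would, in place of code of your own. Each camera call takes 0.05 s, during which the arm holds its last target.

## Working session

There is one attempt and no reset: what is moved stays moved. The work goes in short steps, Python scripts to look and compute and a tool call to move; the robot and the scene stay as the last step left them, time stands still between calls to the robot, and variables do not carry over. Pictures are saved under pics/ and viewed, and the job is handed in when it is done.

Besides the shell and the picture viewer there is one more tool, called after "Call:" in YAML: its name, and indented under it one key for each argument. servo_tool: Moves the arm, as the interface text tells. Its arguments: {"type":"object","properties":{"increments":{"type":"string"},"grip_force":{"type":"number"}},"required":["increments"]}

```bash
mkdir -p pics; ls
python3 - <<'E'
from plant import ctrl
import cv2,numpy as np
print(ctrl.get_state())
for n in("scene","top"):
    p,d=ctrl.read_camera(n); cv2.imwrite(f"pics/{n}0.png",p[:,:,::-1]); np.savez(f"{n}0.npz",p=p,d=d)
    print(ctrl.camera_info(n))
E
```

```text
pics
{'time': 0.0, 'qpos': array([-1.49001220e+00,  2.87199526e-01,  1.57817660e+00, -1.94544625e-05,
        1.27858638e+00, -1.50006777e-01]), 'dq': array([-2.03211474e-03, -8.40532682e-05,  1.18430221e-03,  1.18819722e-03,
       -1.46860942e-03, -1.49311507e-03]), 'joint_efforts': array([-3.11686663e-04, -4.05982769e+01, -2.92626071e+01, -2.24801865e-04,
        5.90662676e-03, -1.10125765e-06]), 'eef_pos': array([ 0.15437389, -0.6564716 ,  0.24392477]), 'tcp_rot': array([ 9.93348308e-01,  1.15142235e-01,  3.16975918e-05, -1.18453592e-03]), 'contact_force': array([-0.5801376 ,  0.54245377,  0.64662335]), 'wrist_torque': array([0.04613172, 0.03037109, 0.00826751]), 'opening': 0.9997939754457461}
{'camera_matrix': array([[535.48170254,   0.        , 318.88034603],
       [  0.        , 535.48170254, 234.95490273],
       [  0.        ,   0.        ,   1.        ]]), 'world_to_cam': array([[ 0.20165303,  0.9793366 ,  0.01535802, -0.11935301],
       [ 0.63117194, -0.11794098, -0.7666237 , -0.26729453],
       [-0.74897132,  0.16428554, -0.64191294,  1.48845471],
       [ 0.        ,  0.        ,  0.        ,  1.        ]])}
{'camera_matrix': array([[601.40102371,   0.        , 306.27928125],
       [  0.        , 601.40102371, 240.82266926],
       [  0.        ,   0.        ,   1.        ]]), 'world_to_cam': array([[ 0.01422872, -0.99988725, -0.00479852,  0.01215943],
       [-0.98361952, -0.01313446, -0.17977799,  0.59123993],
       [ 0.17969469,  0.00727793, -0.98369551,  1.10186233],
       [ 0.        ,  0.        ,  0.        ,  1.        ]])}
```

View pics/scene0.png

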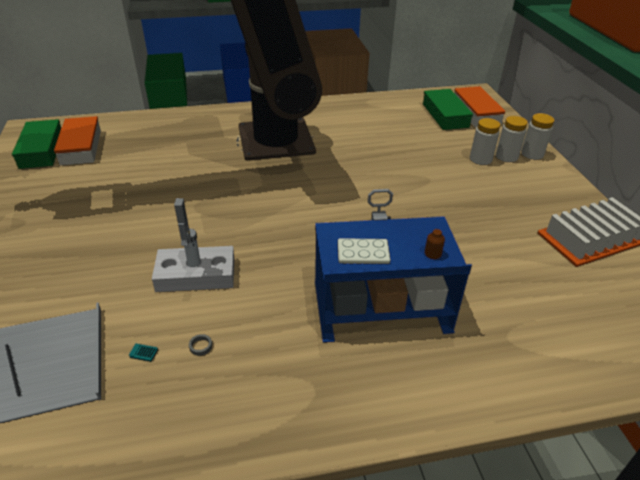

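View pics/top0.png

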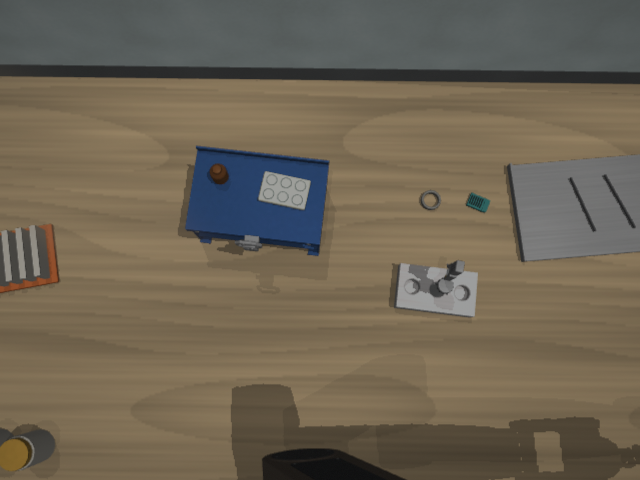

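The scene view shows the tube at about (187,240) in its block and the ring at about (380,200), on the robot side of the shelf. The top view has the tube at about (447,280) and the ring at about (250,242). Next I'll zoom in on both.

Run:
```python
import cv2,numpy as np
s=np.load("scene0.npz");t=np.load("top0.npz")
def crop(z,x0,y0,w,h,k,n):
    c=z["p"][y0:y0+h,x0:x0+w,::-1]; cv2.imwrite(n,cv2.resize(c,None,fx=k,fy=k,interpolation=cv2.INTER_NEAREST))
crop(s,140,190,100,110,5,"pics/a1.png");crop(s,310,180,160,110,5,"pics/a2.png")
crop(t,385,250,100,75,8,"pics/a3.png");crop(t,180,140,160,120,5,"pics/a4.png")
```

```text
(no output)
```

View pics/a1.png

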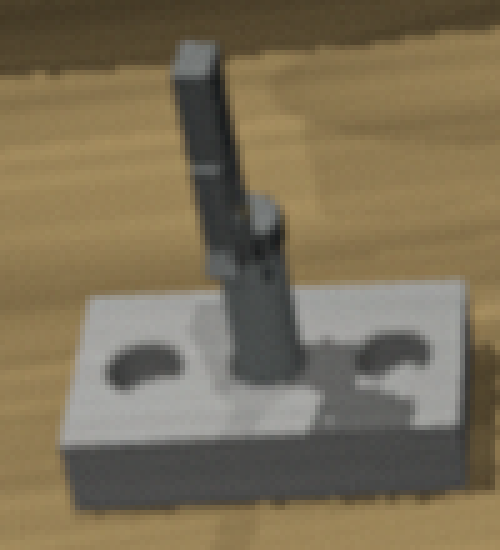

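View pics/a2.png

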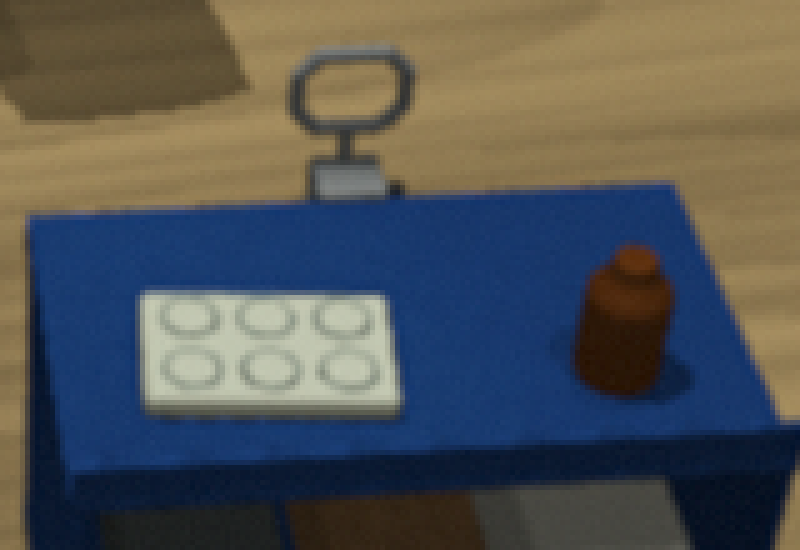

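View pics/a3.png

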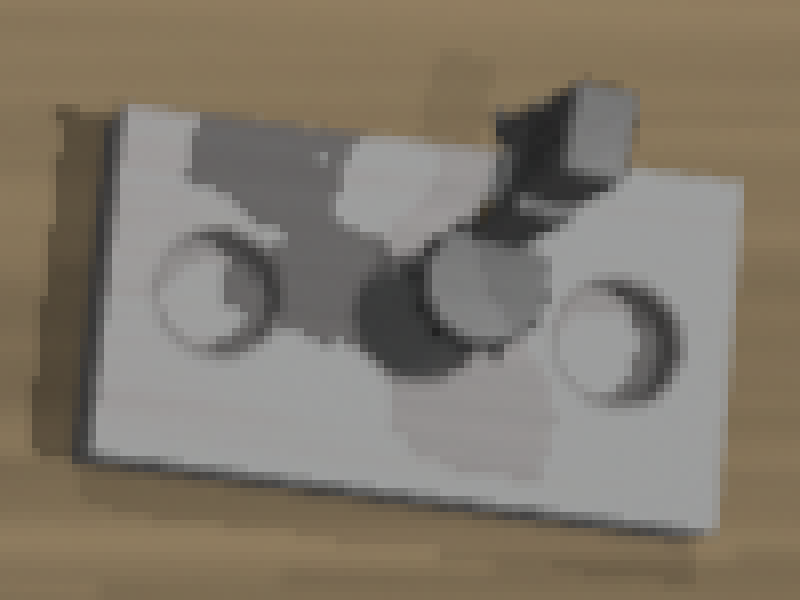

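View pics/a4.png

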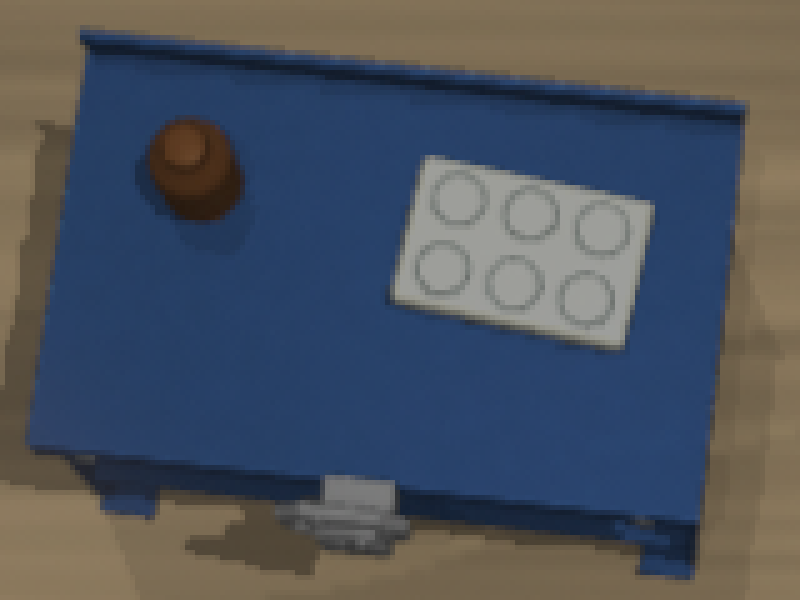

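```bash
cat > h.py <<'E'
import numpy as np,cv2
from plant import ctrl
def cloud(n,d):
    i=ctrl.camera_info(n);K=i["camera_matrix"];T=i["world_to_cam"]
    v,u=np.mgrid[:480,:640]
    P=np.stack([(u-K[0,2])/K[0,0]*d,(v-K[1,2])/K[1,1]*d,d],-1)
    return (P-T[:3,3])@T[:3,:3]
def ray(n,uv,z):
    i=ctrl.camera_info(n);K=i["camera_matrix"];T=i["world_to_cam"]
    uv=np.atleast_2d(uv).astype(float)
    r=np.c_[(uv-K[:2,2])/K[0,0],np.ones(len(uv))]@T[:3,:3]
    c=-T[:3,:3].T@T[:3,3]
    return c+r*((z-c[2])/r[:,2])[:,None]
def proj(n,P):
    i=ctrl.camera_info(n);K=i["camera_matrix"];T=i["world_to_cam"]
    q=np.atleast_2d(P)@T[:3,:3].T+T[:3,3]
    return q[:,:2]/q[:,2:]*K[0,0]+K[:2,2]
def rect(P,name):
    r=cv2.minAreaRect((P[:,:2]*1000).astype(np.float32)); print(name,len(P),np.round(r[0],1),np.round(r[1],1),round(r[2],2),"zmed",np.round(np.median(P[:,2])*1000,1))
E
python3 - <<'E'
from h import *
for n in("top","scene"):
    z=np.load(n+"0.npz");W=cloud(n,z["d"]);p=z["p"].astype(int)
    v,u=np.mgrid[:480,:640]
    ok=z["d"]>0
    bx=(u>385)&(u<490)&(v>250)&(v<325) if n=="top" else (u>140)&(u<245)&(v>190)&(v<300)
    Z=W[...,2]
    rect(W[bx&ok&(abs(Z-.1985)<.004)],n+" tab top")
    rect(W[bx&ok&(Z>.14)],n+" tab all")
    rect(W[bx&ok&(abs(Z-.109)<.003)],n+" cap")
    rect(W[bx&ok&(abs(Z-.035)<.003)],n+" block")
    sx=(u>180)&(u<340)&(v>140)&(v<260) if n=="top" else (u>310)&(u<470)&(v>180)&(v<290)
    m=sx&ok&(p[...,2]>p[...,0]+40)&(abs(Z-.15)<.004)
    rect(W[m],n+" shelf top")
    m=sx&ok&(Z>.157)&(abs(p[...,2]-p[...,0])<25)&(p[...,2]<190)
    for X in W[m][:0]: print(X)
    m2=m&(W[...,0]<0.62); rect(W[m2],n+" ring"); print(np.percentile(W[m2],[2,50,98],axis=0).round(4))
E
```

```text
top tab top 101 [ 525.8 -236.2] [14.4 19.8] 76.76 zmed 198.2
top tab all 221 [ 524.9 -235.8] [14.8 24.2] 76.76 zmed 191.8
top cap 155 [ 504. -231.] [26.9 25.6] 56.93 zmed 108.8
top block 2222 [ 503.9 -232. ] [150.8  85.6] 83.36 zmed 35.0
top shelf top 8375 [653.5 108.4] [238.9 148.3] 84.11 zmed 149.9
top ring 165 [560.2 117.7] [23.7 40.8] 22.05 zmed 195.8
[[0.5567 0.0962 0.1657]
 [0.5602 0.1179 0.1958]
 [0.5644 0.1386 0.2049]]
scene tab top 70 [ 526.9 -238.9] [14.1 23. ] 80.36 zmed 198.2
scene tab all 330 [ 526.9 -238.8] [15.1 26.7] 76.76 zmed 175.7
scene cap 57 [ 516.6 -229. ] [13.6 50.7] 79.08 zmed 109.4
scene block 1873 [ 504.7 -234.4] [150.8  90.6] 83.62 zmed 35.2
scene shelf top 4932 [655.8 105.7] [240.  151.8] 84.05 zmed 150.4
scene ring 171 [562.3 115.8] [44.7  5.8] 84.82 zmed 184.1
[[0.5587 0.0939 0.1618]
 [0.5624 0.1154 0.1841]
 [0.5655 0.1372 0.203 ]]
```

```bash
cat >> h.py <<'E'
from scipy.spatial.transform import Rotation as R
def plan(pos,yaw=None):
    """tool x yaw (deg, world), tool down; prints increment rad / cm"""
    s=ctrl.get_state();r=R.from_quat(s["tcp_rot"])
    if yaw is None: rv=np.zeros(3)
    else:
        y=np.radians(yaw); c,sn=np.cos(y),np.sin(y)
        M=np.array([[c,sn,0],[sn,-c,0],[0,0,-1.]])
        rv=(r.inv()*R.from_matrix(M)).as_rotvec()
    print("t",s["time"],"pos",s["eef_pos"].round(4),"F",s["contact_force"].round(2),"turn",rv.round(4),"shift cm",(r.inv().apply(np.array(pos)-s["eef_pos"])*100).round(3))
E
python3 - <<'E'
from h import *
plan([.5264,-.2374,.255],-13.2)
plan([.34,-.447,.25],-13.2)
# ring in local frame
a=np.radians(-5.9);ex=np.array([np.cos(a),np.sin(a)]);ey=np.array([-ex[1],ex[0]])
c=np.array([.5612,.1168])
for n in("top","scene"):
    z=np.load(n+"0.npz");W=cloud(n,z["d"]);p=z["p"].astype(int);q=W[...,:2]-c
    lx=q@ex;ly=q@ey;Z=W[...,2]
    m=(z["d"]>0)&(abs(lx)<.03)&(abs(ly)<.009)&(Z>.185)
    vs,us=np.where(m)
    for u in sorted(set(us))[::1]:
        k=us==u; j=np.argsort(vs[k])[:6]
        print(n,u,[(int(vs[k][i]),round(lx[vs[k][i],u]*1e3,1),round(Z[vs[k][i],u]*1e3,1)) for i in j])
    print("ly extent",[np.round(f(ly[(z["d"]>0)&(abs(lx)<.02)&(abs(ly)<.04)&(Z>.17)])*1e3,1) for f in(np.min,np.max)])
E
```

```text
t 0.1 pos [ 0.1544 -0.6565  0.2441] F [-0.26  0.72  0.29] turn [-2.200e-03  2.000e-04  4.612e-01] shift cm [ 45.804 -32.296  -1.013]
t 0.1 pos [ 0.1544 -0.6565  0.2441] F [-0.26  0.72  0.29] turn [-2.200e-03  2.000e-04  4.612e-01] shift cm [ 22.864 -16.154  -0.554]
top 243 [(240, np.float64(2.2), np.float64(199.9)), (241, np.float64(0.8), np.float64(198.2)), (242, np.float64(-1.7), np.float64(203.0)), (243, np.float64(-2.7), np.float64(198.9))]
top 244 [(240, np.float64(2.2), np.float64(200.7)), (241, np.float64(-0.4), np.float64(206.5)), (242, np.float64(-1.2), np.float64(201.2)), (243, np.float64(-3.5), np.float64(204.9))]
top 245 [(241, np.float64(0.3), np.float64(203.1)), (242, np.float64(-1.7), np.float64(205.4)), (243, np.float64(-2.4), np.float64(199.4))]
top 246 [(241, np.float64(0.5), np.float64(203.4)), (242, np.float64(-1.3), np.float64(204.2)), (243, np.float64(-2.2), np.float64(199.2))]
top 247 [(241, np.float64(0.5), np.float64(204.7)), (242, np.float64(-0.9), np.float64(202.9)), (243, np.float64(-2.2), np.float64(200.7))]
top 248 [(241, np.float64(1.4), np.float64(200.
[... 1769 characters left out ...]
3)), (190, np.float64(3.2), np.float64(202.6)), (191, np.float64(2.7), np.float64(200.1))]
scene 383 [(189, np.float64(1.2), np.float64(203.2)), (190, np.float64(-0.9), np.float64(199.5)), (191, np.float64(1.7), np.float64(199.2))]
scene 384 [(189, np.float64(1.0), np.float64(203.0)), (190, np.float64(0.7), np.float64(200.6)), (191, np.float64(1.1), np.float64(198.7))]
scene 385 [(189, np.float64(-0.3), np.float64(202.0)), (190, np.float64(0.2), np.float64(200.1)), (191, np.float64(2.3), np.float64(199.5))]
scene 386 [(189, np.float64(1.9), np.float64(203.4)), (190, np.float64(2.2), np.float64(201.5)), (191, np.float64(3.4), np.float64(200.1))]
ly extent [np.float64(-24.0), np.float64(21.4)]
```

Call:
servo_tool:
  increments: "0 0 0.08 3 -2.1 -0.5 8.5; 0 0 0.16 6 -4.2 -1 8.5; 0 0 0.24 9.5 -6.7 -1 8.5; 0 0 0.32 12.8 -9 -1 8.5; 0 0 0.4 16.1 -11.3 -1 8.5; 0 0 0.46 19.4 -13.6 -1 8.5; 0 0 0.46 22.7 -16 -1 8.5; 0 0 0.46 26 -18.3 -1 8.5; 0 0 0.46 28 -19.7 -1 8.5; 0 0 0.46 28.5 -20.1 -1 8.5"
  grip_force: 90

```text
time: 0.93
eef_pos: [0.3879, -0.3929, 0.2549]
tcp_rot: [0.994, -0.112, 0.0, -0.001]
contact_force: [0.1, -0.5, 0.6]
opening: 0.995
```

```bash
python3 -c "
from h import *
plan([.5264,-.2374,.255],-13.2)
plan([.5264,-.2374,.255],-103.2-90+180)
print(ctrl.get_state()['tcp_rot'])"
```

```text
t 0.9333 pos [ 0.3879 -0.3929  0.2549] F [ 0.13 -0.52  0.61] turn [-0.0017  0.0002  0.0054] shift cm [ 1.0030e+01 -1.8245e+01  1.4000e-02]
t 0.9333 pos [ 0.3879 -0.3929  0.2549] F [ 0.13 -0.52  0.61] turn [-0.0017  0.0002  0.0054] shift cm [ 1.0030e+01 -1.8245e+01  1.4000e-02]
[ 9.93680759e-01 -1.12240148e-01  1.72264716e-05 -8.35422764e-04]
```

Call:
servo_tool:
  increments: "-0.0017 0 0.005 2 -3.5 0 8.5; -0.0017 0 0.005 4 -7 0 8.5; -0.0017 0 0.005 6 -10.5 0 8.5; -0.0017 0 0.005 8 -14 0 8.5; -0.0017 0 0.005 9.5 -17 0 8.5; -0.0017 0 0.005 10.03 -18.24 0 8.5; -0.0017 0 0.005 10.03 -18.24 0 8.5"

```text
time: 1.52
eef_pos: [0.526, -0.2396, 0.2548]
tcp_rot: [0.993, -0.115, -0.0, 0.001]
contact_force: [-0.3, -1.3, -0.4]
opening: 0.991
```

Run:
```python
from h import *
plan([.5264,-.2374,.174],-13.2)
p,d=ctrl.read_camera("scene");cv2.imwrite("pics/s1.png",cv2.resize(p[150:310,120:330,::-1],None,fx=3.5,fy=3.5))
```

```text
t 1.5167 pos [ 0.526  -0.2396  0.2548] F [-0.3  -1.26 -0.37] turn [ 0.0013  0.0008 -0.0002] shift cm [-4.00e-03 -2.34e-01  8.08e+00]
```

View pics/s1.png

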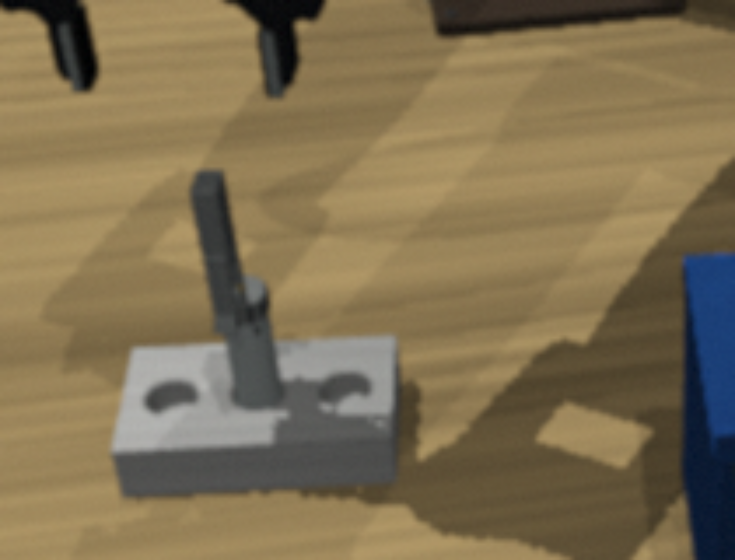

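The open fingers straddle the tab, at crop (75,85) and (275,90) with the tab top at (208,180). Going down.

Call:
servo_tool:
  increments: "0 0 0 0 0 1 8.5; 0 0 0 0 0 2.5 8.5; 0 0 0 0 0 4 8.5; 0 0 0 0 0 4 8.5"

```text
time: 1.9
eef_pos: [0.522, -0.242, 0.2107]
tcp_rot: [0.993, -0.118, -0.004, -0.001]
contact_force: [-0.6, -0.5, -0.6]
opening: 0.996
```

Run:
```python
from h import *
plan([.5264,-.2374,.174],-13.2)
```

```text
t 1.9 pos [ 0.522  -0.242   0.2107] F [-0.58 -0.48 -0.64] turn [-0.0005  0.0072 -0.0065] shift cm [ 0.343 -0.545  3.672]
```

Call:
servo_tool:
  increments: "0 0 0 0 0 0 8.5; 0 0 0 0 0 0 8.5"

```text
time: 2.07
eef_pos: [0.5246, -0.2427, 0.2157]
tcp_rot: [0.993, -0.118, 0.0, 0.001]
contact_force: [0.5, 0.1, 1.0]
opening: 0.996
```

Run:
```python
from h import *
plan([.5264,-.2374,.174],-13.2); s=ctrl.get_state(); print(s["qpos"],s["dq"],s["tcp_rot"])
```

```text
t 2.0667 pos [ 0.5246 -0.2427  0.2157] F [0.47 0.08 0.96] turn [ 0.0021 -0.0004 -0.0056] shift cm [ 0.052 -0.564  4.167]
[-0.60802736  0.10016547  1.84799095 -0.00191942  1.19231277  1.19945748] [ 0.01023493 -0.0126021  -0.01842797  0.00302916 -0.00192668  0.00106274] [ 9.93046684e-01 -1.17716490e-01  7.61756195e-05  1.05137143e-03]
```

Call:
servo_tool:
  increments: "0.002 0 -0.006 0.05 -0.56 0 8.5; 0.002 0 -0.006 0.05 -0.56 1 8.5; 0.002 0 -0.006 0.05 -0.56 1.5 8.5; 0.002 0 -0.006 0.05 -0.56 1.5 8.5; 0.002 0 -0.006 0.05 -0.56 1.5 8.5"

```text
time: 2.48
eef_pos: [0.5265, -0.2358, 0.1995]
tcp_rot: [0.994, -0.114, -0.001, -0.0]
contact_force: [0.6, 0.2, 0.2]
opening: 0.994
```

Run:
```python
from h import *
plan([.5264,-.2374,.174],-13.2); s=ctrl.get_state(); print(s["dq"].round(3))
p,d=ctrl.read_camera("top");cv2.imwrite("pics/t2.png",cv2.resize(p[190:350,370:570,::-1],None,fx=4,fy=3.75))
plan([.5264,-.2374,.174],-13.2)
```

```text
t 2.4833 pos [ 0.5265 -0.2358  0.1995] F [0.64 0.19 0.19] turn [-0.0008  0.0014  0.0025] shift cm [0.035 0.163 2.549]
[ 0.    -0.007 -0.013 -0.    -0.001  0.001]
t 2.5333 pos [ 0.5267 -0.236   0.2   ] F [ 0.07 -0.4   0.65] turn [-0.0004  0.0006  0.0024] shift cm [0.003 0.148 2.6  ]
```

View pics/t2.png

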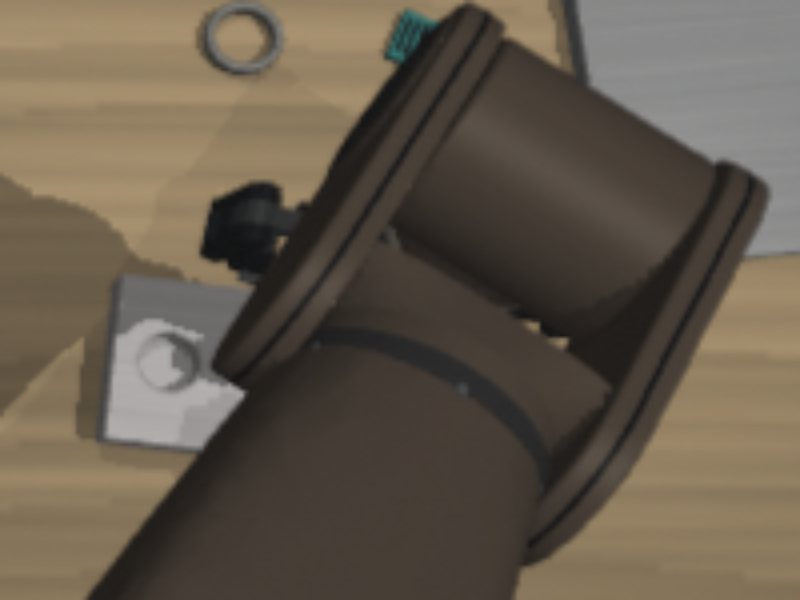

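The arm hides the tab from the top camera. The pose readout has settled, so I'll finish the descent with a 1.4 mm y correction.

Call:
servo_tool:
  increments: "0 0 0.002 0 0.14 0.8 8.5; 0 0 0.002 0 0.14 1.6 8.5; 0 0 0.002 0 0.14 2.3 8.5; 0 0 0.002 0 0.14 2.6 8.5; 0 0 0.002 0 0.14 2.6 8.5; 0 0 0.002 0 0.14 2.6 8.5"

```text
time: 3.03
eef_pos: [0.5263, -0.2374, 0.1738]
tcp_rot: [0.993, -0.115, -0.0, -0.0]
contact_force: [0.6, 0.5, -0.8]
opening: 0.992
```

Run:
```python
from h import *
p,d=ctrl.read_camera("scene");cv2.imwrite("pics/s2.png",cv2.resize(p[150:310,100:310,::-1],None,fx=3.7,fy=3.7))
plan([.5264,-.2374,.174],-13.2)
```

```text
t 3.0833 pos [ 0.5266 -0.2375  0.1743] F [ 0.9   0.41 -0.43] turn [-0.0003 -0.      0.0002] shift cm [-0.019 -0.011  0.031]
```

View pics/s2.png

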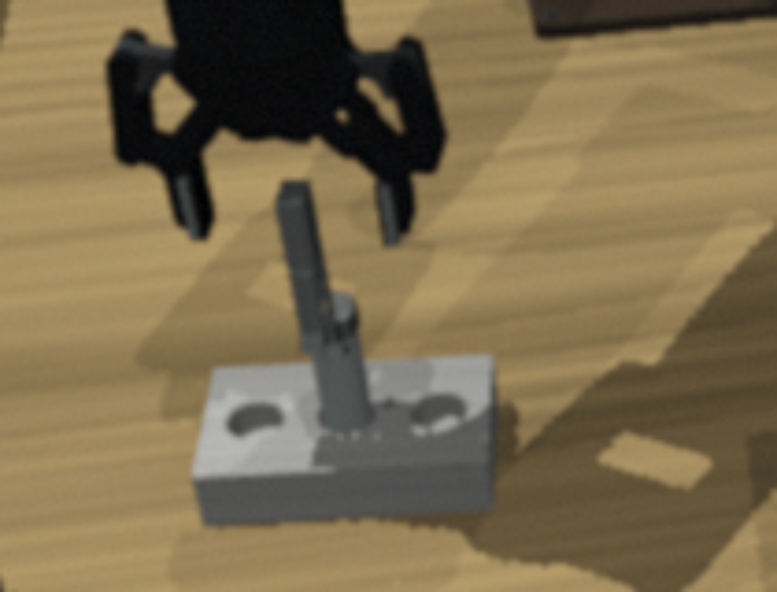

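The tab (crop 297,185) sits centred between the fingers at 195 and 395. Closing on it.

Call:
servo_tool:
  increments: "0 0 0 0 0 0 6; 0 0 0 0 0 0 4; 0 0 0 0 0 0 2.5; 0 0 0 0 0 0 1.8; 0 0 0 0 0 0 1; 0 0 0 0 0 0 0.5; 0 0 0 0 0 0 0.5; 0 0 0 0 0 0 0.5; 0 0 0 0 0 0 0.5; 0 0 0 0 0 0 0.5"
  grip_force: 90

```text
time: 3.92
eef_pos: [0.5267, -0.2377, 0.1746]
tcp_rot: [0.993, -0.115, 0.0, 0.0]
contact_force: [-0.7, -0.7, 0.6]
opening: 0.153
```

Run:
```python
from h import *
p,d=ctrl.read_camera("scene");cv2.imwrite("pics/s3.png",cv2.resize(p[150:310,100:310,::-1],None,fx=3.7,fy=3.7))
plan([.5264,-.2374,.30],-13.2); print(ctrl.get_state()["opening"]*85)
```

```text
t 3.9667 pos [ 0.5267 -0.2377  0.1746] F [-0.34 -0.43  1.32] turn [ 0.     -0.0007  0.0001] shift cm [ -0.024  -0.02  -12.537]
13.006195586220608
```

View pics/s3.png

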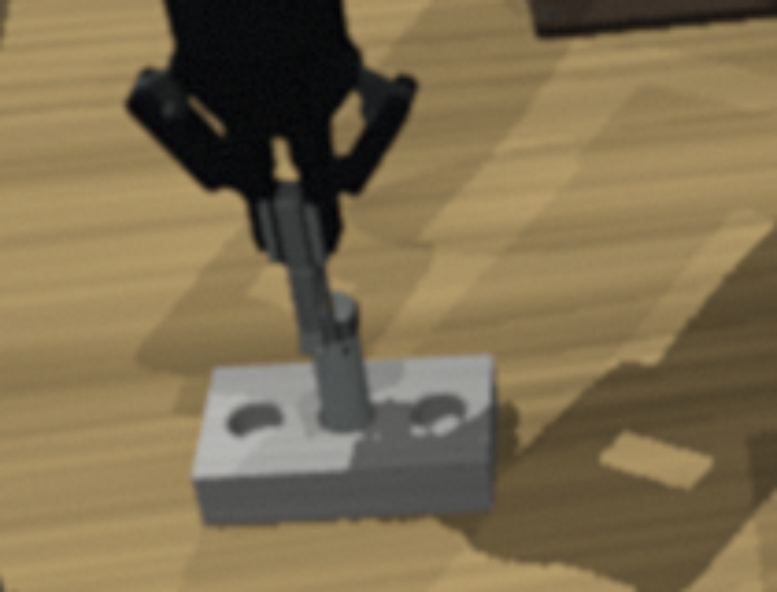

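The tab is pinched (opening about 13 mm). Lifting straight up.

Call:
servo_tool:
  increments: "0 0 0 0 0 -0.5 0.5; 0 0 0 0 0 -1.5 0.5; 0 0 0 0 0 -3 0.5; 0 0 0 0 0 -5 0.5; 0 0 0 0 0 -7 0.5; 0 0 0 0 0 -9 0.5; 0 0 0 0 0 -11 0.5; 0 0 0 0 0 -12.2 0.5; 0 0 0 0 0 -12.5 0.5; 0 0 0 0 0 -12.5 0.5"

```text
time: 4.8
eef_pos: [0.5267, -0.2376, 0.3003]
tcp_rot: [0.993, -0.115, 0.001, 0.0]
contact_force: [0.4, -0.2, -2.2]
opening: 0.152
```

Run:
```python
from h import *
plan([.5612,.1168,.30],-5.9)
p,d=ctrl.read_camera("scene");cv2.imwrite("pics/s4.png",p[:,:,::-1])
```

```text
t 4.8 pos [ 0.5267 -0.2376  0.3003] F [ 0.41 -0.2  -2.18] turn [ 0.0003 -0.0015 -0.1272] shift cm [-4.7230e+00 -3.5294e+01  2.0000e-02]
```

View pics/s4.png

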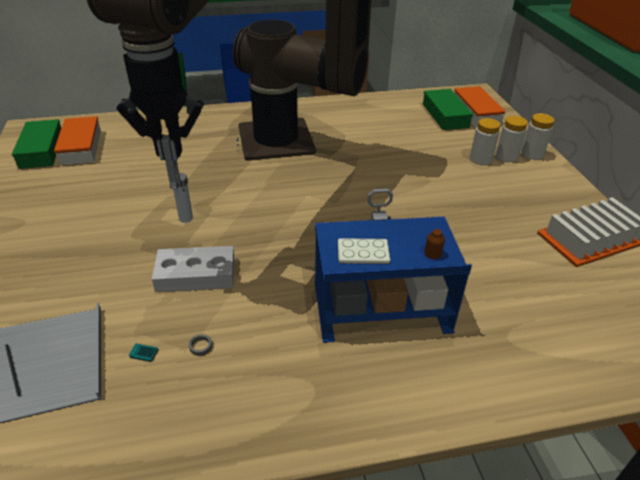

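The tube is out and upright at (180,190). Carrying it towards the ring.

Call:
servo_tool:
  increments: "0 0 -0.01 -0.13 -1 0 0.5; 0 0 -0.03 -0.4 -3 0 0.5; 0 0 -0.05 -0.74 -5.5 0 0.5; 0 0 -0.07 -1.14 -8.5 0 0.5; 0 0 -0.09 -1.54 -11.5 0 0.5; 0 0 -0.11 -1.94 -14.5 0 0.5; 0 0 -0.127 -2.34 -17.5 0 0.5; 0 0 -0.127 -2.74 -20.5 0 0.5; 0 0 -0.127 -3.15 -23.5 0 0.5; 0 0 -0.127 -3.5 -26 0 0.5"

```text
time: 5.68
eef_pos: [0.5506, 0.0264, 0.2974]
tcp_rot: [0.999, -0.051, -0.002, -0.001]
contact_force: [0.4, 0.4, -0.9]
opening: 0.152
```

Call:
servo_tool:
  increments: "0 0 0 -0.1 -2 0 0.5; 0 0 0 -0.1 -3.5 0 0.5; 0 0 0 -0.1 -4.5 0 0.5; 0 0 0 -0.1 -5 0 0.5; 0 0 0 -0.1 -5 0 0.5; 0 0 0 -0.1 -5 0 0.5"

```text
time: 6.18
eef_pos: [0.5556, 0.0732, 0.2988]
tcp_rot: [0.999, -0.052, -0.001, 0.0]
contact_force: [-0.2, -0.5, -2.6]
opening: 0.153
```

Run:
```python
from h import *
plan([.5612,.1168,.30],-5.9)
```

```text
t 6.1833 pos [0.5556 0.0732 0.2988] F [-0.23 -0.46 -2.62] turn [ 0.0003  0.0011 -0.0001] shift cm [ 0.105 -4.397 -0.124]
```

Call:
servo_tool:
  increments: "0 0 0 0.05 -1.5 -0.1 0.5; 0 0 0 0.1 -3 -0.1 0.5; 0 0 0 0.1 -4 -0.1 0.5; 0 0 0 0.1 -4.4 -0.1 0.5; 0 0 0 0.1 -4.4 -0.1 0.5; 0 0 0 0.1 -4.4 -0.1 0.5; 0 0 0 0.1 -4.4 -0.1 0.5"

```text
time: 6.77
eef_pos: [0.5614, 0.1164, 0.3003]
tcp_rot: [0.999, -0.052, -0.0, 0.0]
contact_force: [-0.4, 1.0, -2.5]
opening: 0.151
```

Run:
```python
from h import *
plan([.5612,.1168,.30],-5.9)
for n in("scene","top"):
    p,d=ctrl.read_camera(n);np.savez(n+"5.npz",p=p,d=d);cv2.imwrite(f"pics/{n}5.png",p[:,:,::-1])
p=np.load("scene5.npz")["p"];cv2.imwrite("pics/s5c.png",cv2.resize(p[80:230,320:450,::-1],None,fx=4,fy=4,interpolation=cv2.INTER_CUBIC))
```

```text
t 6.7667 pos [0.5614 0.1164 0.3003] F [-0.41  1.04 -2.46] turn [ 0.0002  0.0001 -0.0008] shift cm [-0.021 -0.036  0.034]
```

View pics/s5c.png

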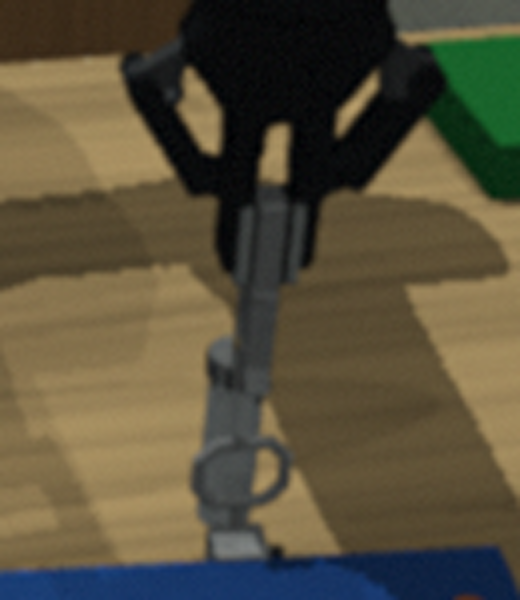

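View pics/top5.png

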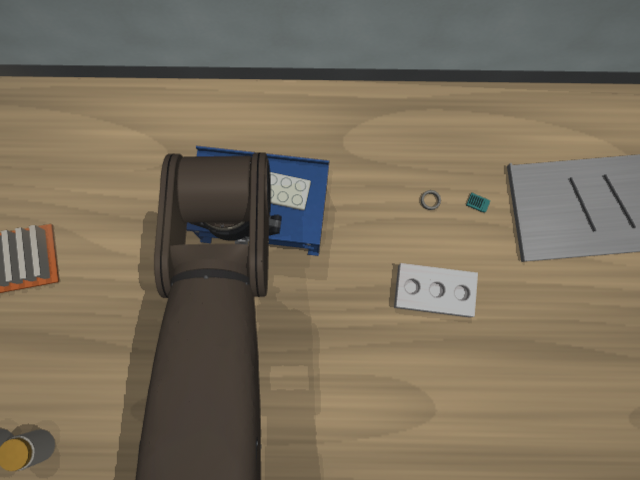

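Run:
```python
from h import *
a=np.radians(-5.9);ex=np.array([np.cos(a),np.sin(a)]);ey=np.array([-ex[1],ex[0]])
c=np.array([.5612,.1168])
z=np.load("scene5.npz");W=cloud("scene",z["d"]);p=z["p"].astype(int);q=W[...,:2]-c
lx=q@ex;ly=q@ey;Z=W[...,2]
ok=(z["d"]>0)&(abs(lx)<.05)&(abs(ly)<.05)&(p.sum(-1)>75)
for lo in np.arange(.235,.325,.01):
    m=ok&(Z>lo)&(Z<lo+.01)
    m1=m&(lx>0)&(abs(ly)<.012); m2=m&(lx<-.005)
    print(round(lo,3),m1.sum(),"x",np.percentile(lx[m1]*1e3,[10,50,90]).round(1) if m1.sum() else "","y",np.percentile(ly[m1]*1e3,[3,50,97]).round(1) if m1.sum() else "")
print("tube")
for lo in np.arange(.145,.235,.015):
    m=ok&(Z>lo)&(Z<lo+.015)&(lx<-.006)&(lx>-.04)
    if m.sum(): print(round(lo,3),m.sum(),"x",np.percentile(lx[m]*1e3,[5,50,95]).round(1),"y",np.percentile(ly[m]*1e3,[3,50,97]).round(1))
# predicted grid projections
def L(x,y,zz): return np.r_[c+x*ex+y*ey,zz]
g=.3032
for nm,P in dict(tabtop=L(0,0,g+.021),tabbot=L(.01,0,g-.021),foot=L(-.022,0,g-.1605),captop=L(-.022,0,g-.0685),lip=L(.017,0,g-.067)).items():
    print(nm,proj("scene",P).round(1),((proj("scene",P)-[320,80])*4).round(0))
```

```text
0.235 33 x [10.1 13.  15.2] y [-8.2 -3.3  2.7]
0.245 40 x [ 8.4 10.9 12.7] y [-8.2 -2.9  3.9]
0.255 35 x [ 8.9 10.6 12.4] y [-7.6 -1.9  2.6]
0.265 40 x [ 7.9 11.  12.1] y [-8.1 -3.4  3.5]
0.275 45 x [ 6.6 10.2 12.1] y [-8.  -3.1  2.8]
0.285 60 x [ 7.4  9.2 11.3] y [-10.5  -0.8  10.1]
0.295 77 x [ 7.4  9.8 12.2] y [-11.1  -0.7  10.5]
0.305 66 x [ 7.5  9.3 11.2] y [-10.2   0.8  10. ]
0.315 98 x [ 5.9  9.1 11.5] y [-11.2  -1.   10.6]
0.325 3 x [ 4.2  4.6 10.9] y [-6.9 -0.7  5.5]
tube
0.145 40 x [-20.8 -13.9  -9.5] y [-14.4  -7.4   7.7]
0.16 61 x [-16.6 -12.9  -9.6] y [-13.4  -3.3   8.7]
0.175 76 x [-21.7 -12.2  -8.6] y [-14.5  -4.4   8.3]
0.19 66 x [-20.1 -13.1  -8.6] y [-14.6  -5.3   8.7]
0.205 98 x [-20.6 -12.4  -9.3] y [-14.6  -5.9   7.8]
0.22 75 x [-30.4 -14.7  -8.3] y [-16.6 -10.9  -4.1]
tabtop [[387.8 128.1]] [[271. 193.]]
tabbot [[386.5 153.4]] [[266. 294.]]
foot [[376.1 208.3]] [[224. 513.]]
captop [[380.4 167.1]] [[242. 348.]]
lip [[384.8 178.6]] [[259. 395.]]
```

Compared in the scene view itself, the hook lines up with the bar to within about 1 mm in x and sits about 1 mm off in y, and it is upright. I'll lower it to just above the bar with a 1 mm y correction.

Call:
servo_tool:
  increments: "0 0 0 0 -0.1 0.3 0.5; 0 0 0 0 -0.1 0.8 0.5; 0 0 0 0 -0.1 1.4 0.5; 0 0 0 0 -0.1 1.9 0.5; 0 0 0 0 -0.1 2.3 0.5; 0 0 0 0 -0.1 2.5 0.5; 0 0 0 0 -0.1 2.5 0.5; 0 0 0 0 -0.1 2.5 0.5"

```text
time: 7.53
eef_pos: [0.5615, 0.1181, 0.2753]
tcp_rot: [0.999, -0.052, -0.0, -0.0]
contact_force: [-0.9, -0.9, -2.0]
opening: 0.153
```

Run:
```python
from h import *
plan([.5612,.1174,.26],-5.9);print(ctrl.get_state()["wrist_torque"].round(3))
p,d=ctrl.read_camera("scene");cv2.imwrite("pics/s6.png",cv2.resize(p[80:230,320:450,::-1],None,fx=4,fy=4,interpolation=cv2.INTER_CUBIC))
```

```text
t 7.5333 pos [0.5615 0.1181 0.2753] F [-0.89 -0.89 -2.04] turn [-0.0003  0.0002 -0.0002] shift cm [-0.02   0.075  1.526]
[0.031 0.013 0.008]
```

View pics/s6.png

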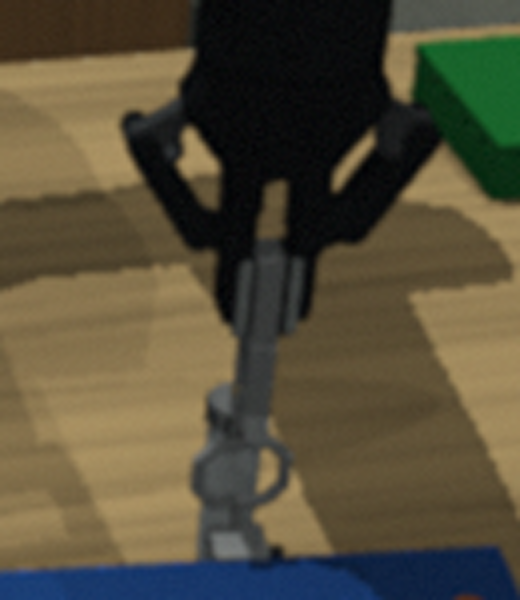

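The lip, at crop (255,412), is still just clear above the ring top at about (240,440). Now small guarded steps.

Call:
servo_tool:
  increments: "0 0 0 0 0 0.1 0.5; 0 0 0 0 0 0.2 0.5; 0 0 0 0 0 0.3 0.5; 0 0 0 0 0 0.4 0.5; 0 0 0 0 0 0.5 0.5; 0 0 0 0 0 0.6 0.5; 0 0 0 0 0 0.6 0.5"

```text
time: 8.17
eef_pos: [0.5613, 0.1181, 0.2691]
tcp_rot: [0.999, -0.052, -0.0, -0.0]
contact_force: [-0.1, -0.6, -1.5]
opening: 0.154
```

Call:
servo_tool:
  increments: "0 0 0 0 0 0.1 0.5; 0 0 0 0 0 0.2 0.5; 0 0 0 0 0 0.3 0.5; 0 0 0 0 0 0.4 0.5; 0 0 0 0 0 0.5 0.5; 0 0 0 0 0 0.6 0.5; 0 0 0 0 0 0.6 0.5"

```text
time: 8.75
eef_pos: [0.5614, 0.1181, 0.2631]
tcp_rot: [0.999, -0.052, -0.0, -0.0]
contact_force: [0.1, -0.5, -2.5]
opening: 0.154
```

Call:
servo_tool:
  increments: "0 0 0 0 0 0.1 0.5; 0 0 0 0 0 0.2 0.5; 0 0 0 0 0 0.3 0.5; 0 0 0 0 0 0.4 0.5; 0 0 0 0 0 0.4 0.5"

```text
time: 9.17
eef_pos: [0.5614, 0.1181, 0.2591]
tcp_rot: [0.999, -0.052, -0.0, -0.0]
contact_force: [0.3, 0.2, -1.9]
opening: 0.153
```

Call:
servo_tool:
  increments: "0 0 0 0 0 0.1 0.5; 0 0 0 0 0 0.2 0.5; 0 0 0 0 0 0.3 0.5; 0 0 0 0 0 0.3 0.5"

```text
time: 9.5
eef_pos: [0.5616, 0.1181, 0.257]
tcp_rot: [0.999, -0.052, 0.0, -0.0]
contact_force: [-1.9, 1.0, -0.6]
opening: 0.151
```

Call:
servo_tool:
  increments: "0 0 0 0 0 0.1 0.5; 0 0 0 0 0 0.2 0.5; 0 0 0 0 0 0.3 0.5; 0 0 0 0 0 0.3 0.5"

```text
time: 9.83
eef_pos: [0.5615, 0.1181, 0.2539]
tcp_rot: [0.999, -0.052, 0.0, -0.0]
contact_force: [-2.6, 0.7, 3.3]
opening: 0.149
```

Call:
servo_tool:
  increments: "0 0 0 0 0 0.1 0.5; 0 0 0 0 0 0.2 0.5; 0 0 0 0 0 0.3 0.5; 0 0 0 0 0 0.3 0.5"

```text
time: 10.17
eef_pos: [0.562, 0.1181, 0.2513]
tcp_rot: [0.999, -0.052, 0.001, -0.0]
contact_force: [-2.3, -0.4, 5.2]
opening: 0.152
```

Run:
```python
from h import *
plan([.5612,.1174,.26],-5.9);print(ctrl.get_state()["wrist_torque"].round(3))
p,d=ctrl.read_camera("scene");cv2.imwrite("pics/s7.png",cv2.resize(p[110:230,330:430,::-1],None,fx=5,fy=5,interpolation=cv2.INTER_CUBIC))
```

```text
t 10.1667 pos [0.562  0.1181 0.2513] F [-2.35 -0.39  5.24] turn [-0.0005 -0.0018 -0.0003] shift cm [-0.073  0.076 -0.867]
[ 0.007  0.451 -0.004]
```

View pics/s7.png

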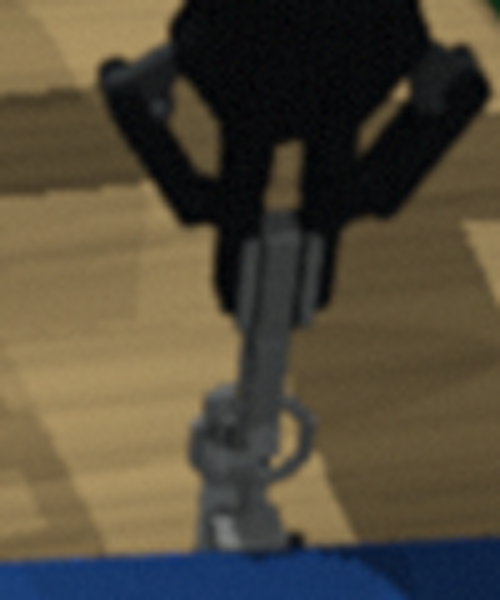

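The nose now lies behind the bar (crop 255,440), so the bar is inside the mouth and lifting the gate: about 7.5 N net up. Going on.

Call:
servo_tool:
  increments: "0 0 0 0 0 0.1 0.5; 0 0 0 0 0 0.2 0.5; 0 0 0 0 0 0.3 0.5; 0 0 0 0 0 0.3 0.5"

```text
time: 10.55
eef_pos: [0.5615, 0.1183, 0.2481]
tcp_rot: [0.999, -0.052, 0.0, -0.0]
contact_force: [-3.2, -0.2, 4.9]
opening: 0.154
```

Call:
servo_tool:
  increments: "0 0 0 0 0 0.1 0.5; 0 0 0 0 0 0.2 0.5; 0 0 0 0 0 0.3 0.5; 0 0 0 0 0 0.3 0.5"

```text
time: 10.88
eef_pos: [0.5609, 0.1183, 0.2438]
tcp_rot: [0.999, -0.052, -0.001, -0.0]
contact_force: [-3.6, 0.7, 2.8]
opening: 0.151
```

Call:
servo_tool:
  increments: "0 0 0 0 0 0.1 0.5; 0 0 0 0 0 0.2 0.5; 0 0 0 0 0 0.3 0.5; 0 0 0 0 0 0.3 0.5"

```text
time: 11.22
eef_pos: [0.5606, 0.1181, 0.2401]
tcp_rot: [0.999, -0.052, -0.001, -0.0]
contact_force: [-5.0, 0.3, 1.0]
opening: 0.151
```

Call:
servo_tool:
  increments: "0 0 0 0 0 0.1 0.5; 0 0 0 0 0 0.2 0.5; 0 0 0 0 0 0.2 0.5"

```text
time: 11.47
eef_pos: [0.5611, 0.118, 0.2376]
tcp_rot: [0.999, -0.052, -0.0, 0.0]
contact_force: [0.2, 0.4, -2.2]
opening: 0.151
```

Run:
```python
from h import *
plan([.5612,.1174,.26],-5.9);print(ctrl.get_state()["wrist_torque"].round(3))
```

```text
t 11.4667 pos [0.5611 0.118  0.2376] F [ 0.24  0.36 -2.22] turn [ 0.0002  0.001  -0.0002] shift cm [ 0.011  0.057 -2.239]
[ 0.009 -0.105 -0.001]
```

The forces fell back to just the weight, so the gate snapped shut. Going on gently to seat the crest.

Call:
servo_tool:
  increments: "0 0 0 0 0 0.1 0.5; 0 0 0 0 0 0.2 0.5; 0 0 0 0 0 0.3 0.5; 0 0 0 0 0 0.3 0.5"

```text
time: 11.8
eef_pos: [0.5619, 0.118, 0.2363]
tcp_rot: [0.999, -0.052, 0.001, -0.0]
contact_force: [1.5, -0.1, -1.8]
opening: 0.15
```

Call:
servo_tool:
  increments: "0 0 0 0 0 0.05 0.5; 0 0 0 0 0 0.1 0.5; 0 0 0 0 0 0.1 0.5"

```text
time: 12.05
eef_pos: [0.5616, 0.1181, 0.2354]
tcp_rot: [0.999, -0.052, 0.0, -0.0]
contact_force: [0.1, 1.5, -2.2]
opening: 0.151
```

Call:
servo_tool:
  increments: "0 0 0 0 0 0.05 0.5; 0 0 0 0 0 0.1 0.5; 0 0 0 0 0 0.1 0.5"

```text
time: 12.3
eef_pos: [0.5615, 0.1181, 0.2343]
tcp_rot: [0.999, -0.052, 0.0, -0.0]
contact_force: [0.6, -0.5, -0.9]
opening: 0.152
```

Call:
servo_tool:
  increments: "0 0 0 0 0 0.05 0.5; 0 0 0 0 0 0.1 0.5; 0 0 0 0 0 0.1 0.5"

```text
time: 12.55
eef_pos: [0.5614, 0.1181, 0.2332]
tcp_rot: [0.999, -0.052, -0.0, -0.0]
contact_force: [-0.1, -0.5, -2.3]
opening: 0.154
```

Call:
servo_tool:
  increments: "0 0 0 0 0 0.05 0.5; 0 0 0 0 0 0.1 0.5; 0 0 0 0 0 0.1 0.5"

```text
time: 12.8
eef_pos: [0.5616, 0.1181, 0.2327]
tcp_rot: [0.999, -0.052, 0.0, -0.0]
contact_force: [-0.4, -0.3, -1.3]
opening: 0.15
```

Call:
servo_tool:
  increments: "0 0 0 0 0 0.05 0.5; 0 0 0 0 0 0.1 0.5; 0 0 0 0 0 0.1 0.5"

```text
time: 13.05
eef_pos: [0.5617, 0.1181, 0.2326]
tcp_rot: [0.999, -0.052, 0.0, -0.0]
contact_force: [-2.7, -0.0, 4.5]
opening: 0.15
```

Call:
servo_tool:
  increments: "0 0 0 0 0 0.03 0.5; 0 0 0 0 0 0.05 0.5; 0 0 0 0 0 0.05 0.5"

```text
time: 13.3
eef_pos: [0.5617, 0.1181, 0.2325]
tcp_rot: [0.999, -0.052, 0.0, -0.0]
contact_force: [-3.4, -0.2, 6.1]
opening: 0.152
```

The crest is home: z has stopped at 0.2326 with about 8 N net, which puts the bar top at 0.203. Now up through the play for the tug.

Call:
servo_tool:
  increments: "0 0 0 0 0 -0.15 0.5; 0 0 0 0 0 -0.3 0.5; 0 0 0 0 0 -0.5 0.5; 0 0 0 0 0 -0.7 0.5; 0 0 0 0 0 -0.9 0.5; 0 0 0 0 0 -1.1 0.5; 0 0 0 0 0 -1.3 0.5; 0 0 0 0 0 -1.4 0.5; 0 0 0 0 0 -1.4 0.5"

```text
time: 14.05
eef_pos: [0.5617, 0.1181, 0.2453]
tcp_rot: [0.999, -0.052, 0.0, -0.0]
contact_force: [0.6, -0.4, -1.8]
opening: 0.151
```

Call:
servo_tool:
  increments: "0 0 0 0 0 -0.05 0.5; 0 0 0 0 0 -0.1 0.5; 0 0 0 0 0 -0.15 0.5; 0 0 0 0 0 -0.15 0.5"

```text
time: 14.38
eef_pos: [0.5615, 0.1181, 0.2465]
tcp_rot: [0.999, -0.052, 0.0, -0.0]
contact_force: [-0.4, -0.1, -1.9]
opening: 0.15
```

Call:
servo_tool:
  increments: "0 0 0 0 0 -0.05 0.5; 0 0 0 0 0 -0.1 0.5; 0 0 0 0 0 -0.15 0.5; 0 0 0 0 0 -0.15 0.5"

```text
time: 14.72
eef_pos: [0.5613, 0.1181, 0.2472]
tcp_rot: [0.999, -0.052, -0.0, -0.0]
contact_force: [1.0, -0.2, -4.8]
opening: 0.149
```

Call:
servo_tool:
  increments: "0 0 0 0 0 -0.05 0.5; 0 0 0 0 0 -0.1 0.5; 0 0 0 0 0 -0.1 0.5"

```text
time: 14.97
eef_pos: [0.5612, 0.1181, 0.2474]
tcp_rot: [0.999, -0.052, -0.001, -0.0]
contact_force: [2.7, 0.2, -9.7]
opening: 0.153
```

The net upward pull on the closed gate is about 7.6 N and it holds. Letting it down onto the crest.

Call:
servo_tool:
  increments: "0 0 0 0 0 0 0.5; 0 0 0 0 0 0.1 0.5; 0 0 0 0 0 0.25 0.5; 0 0 0 0 0 0.45 0.5; 0 0 0 0 0 0.65 0.5; 0 0 0 0 0 0.85 0.5; 0 0 0 0 0 1.05 0.5; 0 0 0 0 0 1.25 0.5; 0 0 0 0 0 1.4 0.5; 0 0 0 0 0 1.45 0.5"

```text
time: 15.8
eef_pos: [0.5613, 0.1181, 0.2341]
tcp_rot: [0.999, -0.052, -0.0, -0.0]
contact_force: [-0.6, 0.2, -1.7]
opening: 0.15
```

Call:
servo_tool:
  increments: "0 0 0 0 0 0.05 0.5; 0 0 0 0 0 0.1 0.5; 0 0 0 0 0 0.13 0.5; 0 0 0 0 0 0.13 0.5"

```text
time: 16.13
eef_pos: [0.5615, 0.1181, 0.2331]
tcp_rot: [0.999, -0.052, -0.0, -0.0]
contact_force: [0.6, 0.8, -1.9]
opening: 0.152
```

Call:
servo_tool:
  increments: "0 0 0 0 0 0.03 0.5; 0 0 0 0 0 0.06 0.5; 0 0 0 0 0 0.06 0.5"

```text
time: 16.38
eef_pos: [0.5616, 0.1181, 0.2328]
tcp_rot: [0.999, -0.052, 0.0, -0.0]
contact_force: [0.2, 0.5, -0.3]
opening: 0.153
```

Run:
```python
from h import *
plan([.5612,.1174,.26],-5.9)
p,d=ctrl.read_camera("scene");cv2.imwrite("pics/s8.png",cv2.resize(p[110:230,330:430,::-1],None,fx=5,fy=5,interpolation=cv2.INTER_CUBIC))
```

```text
t 16.3833 pos [0.5616 0.1181 0.2328] F [ 0.18  0.53 -0.29] turn [-0.0003 -0.0003 -0.0003] shift cm [-0.031  0.074 -2.725]
```

View pics/s8.png

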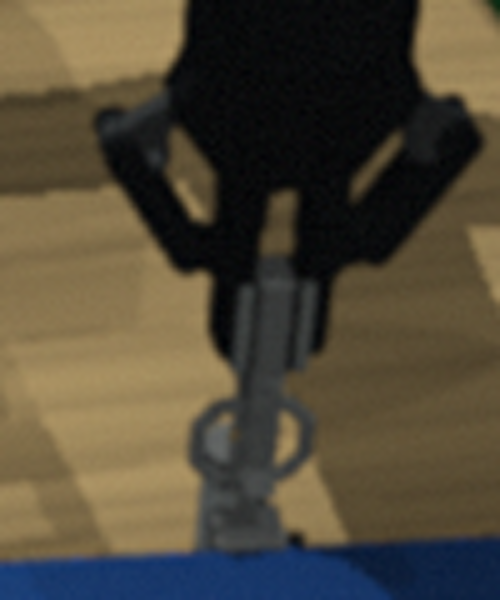

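The crest rests on the bar (crop 255,395) and the ring is carrying the weight. Easing the grip, then opening slowly.

Call:
servo_tool:
  increments: "0 0 0 0 0 0 1.2; 0 0 0 0 0 0 1.4; 0 0 0 0 0 0 1.5; 0 0 0 0 0 0 1.6; 0 0 0 0 0 0 1.8; 0 0 0 0 0 0 2; 0 0 0 0 0 0 2.5; 0 0 0 0 0 0 3"
  grip_force: 20

```text
time: 17.1
eef_pos: [0.5615, 0.1181, 0.2326]
tcp_rot: [0.999, -0.052, 0.0, -0.0]
contact_force: [0.5, 0.1, 1.0]
opening: 0.35
```

Call:
servo_tool:
  increments: "0 0 0 0 0 0 3.5; 0 0 0 0 0 0 4.2; 0 0 0 0 0 0 5; 0 0 0 0 0 0 6; 0 0 0 0 0 0 6; 0 0 0 0 0 0 6"

```text
time: 17.6
eef_pos: [0.5615, 0.1181, 0.2325]
tcp_rot: [0.999, -0.052, 0.0, -0.0]
contact_force: [0.3, 0.4, -0.7]
opening: 0.704
```

Run:
```python
from h import *
plan([.5612,.1174,.30],-5.9);print(ctrl.get_state()["opening"])
p,d=ctrl.read_camera("scene");cv2.imwrite("pics/s9.png",cv2.resize(p[110:230,330:430,::-1],None,fx=5,fy=5,interpolation=cv2.INTER_CUBIC))
```

```text
t 17.6 pos [0.5615 0.1181 0.2325] F [ 0.26  0.43 -0.7 ] turn [-0.0003 -0.     -0.0002] shift cm [-0.022  0.073 -6.748]
0.7035568618098801
```

View pics/s9.png

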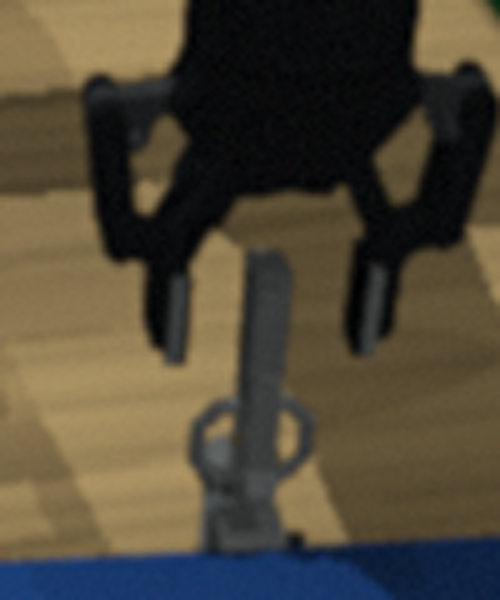

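The tube hangs free between the open fingers (tab at crop 268,255) and leans a little. Withdrawing straight up, then back over towards the robot.

Call:
servo_tool:
  increments: "0 0 0 0 0 -0.3 6; 0 0 0 0 0 -1 6; 0 0 0 0 0 -2 6; 0 0 0 0 0 -3.5 6; 0 0 0 0 0 -5 6; 0 0 0 0 0 -6.5 6; 0 0 0 0 0 -8 6; 0 0 0 0 0 -9.5 6; 0 0 0 0 0 -10 6; 0 0 0 0 0 -10 6"

```text
time: 18.48
eef_pos: [0.5624, 0.1181, 0.3356]
tcp_rot: [0.999, -0.052, 0.003, -0.0]
contact_force: [0.9, -0.0, 0.1]
opening: 0.7
```

Call:
servo_tool:
  increments: "0 0 0 0 2 0 6; 0 0 0 0 5 0 6; 0 0 0 0 8 0 6; 0 0 0 0 11 0 6; 0 0 0 0 14 0 6; 0 0 0 0 17 0 6; 0 0 0 0 19 0 6; 0 0 0 0 20 0 6; 0 0 0 0 20 0 6; 0 0 0 0 20 0 6"

```text
time: 19.32
eef_pos: [0.5407, -0.0806, 0.3319]
tcp_rot: [0.999, -0.052, -0.0, -0.001]
contact_force: [-0.4, -0.6, 0.1]
opening: 0.699
```

Run:
```python
from h import *
print(ctrl.get_state()["time"],ctrl.get_state()["eef_pos"])
p,d=ctrl.read_camera("scene");cv2.imwrite("pics/s10.png",cv2.resize(p[110:230,330:430,::-1],None,fx=5,fy=5,interpolation=cv2.INTER_CUBIC));cv2.imwrite("pics/s10f.png",p[:,:,::-1])
p,d=ctrl.read_camera("top");cv2.imwrite("pics/t10.png",cv2.resize(p[140:300,160:360,::-1],None,fx=4,fy=3.75,interpolation=cv2.INTER_CUBIC))
a=np.load("top0.npz")["p"].astype(int)
for n,(x0,x1,y0,y1) in dict(embed=(415,445,185,215),cass=(463,495,188,216)).items(): print(n,abs(p[y0:y1,x0:x1].astype(int)-a[y0:y1,x0:x1]).mean())
```

```text
19.3167 [ 0.54072777 -0.08057562  0.33186456]
embed 37.73444444444444
cass 18.520089285714285
```

View pics/s10.png

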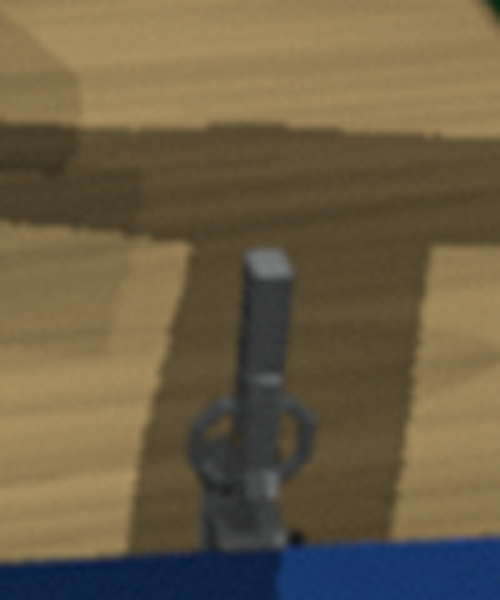

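View pics/s10f.png

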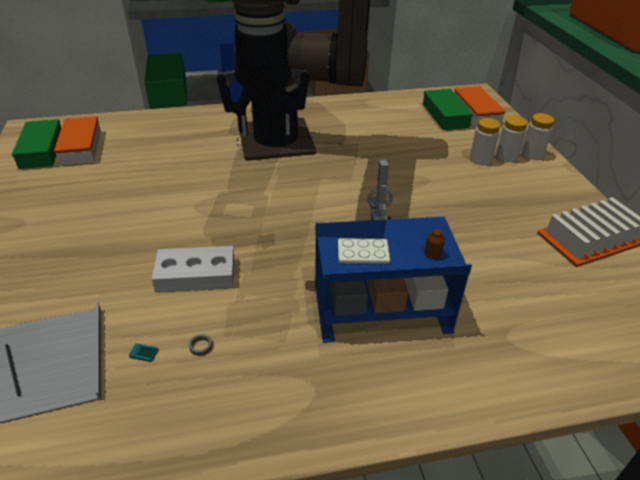

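View pics/t10.png

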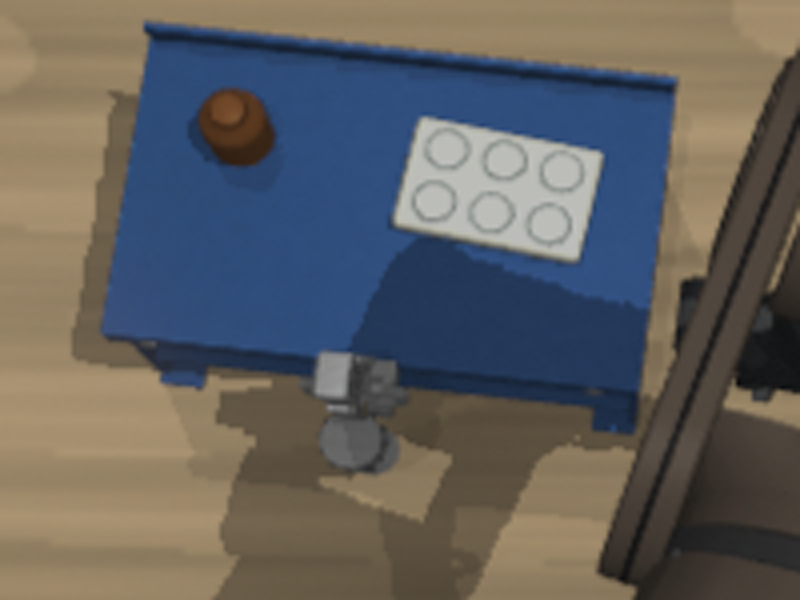

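The tube hangs on the ring on the robot side, with its tab at (383,165) in the scene view. The vial, plate, cassette (144,352) and embedding ring (201,344) are where they were. Handing in.

```bash
python3 -c "
from plant import ctrl
print(ctrl.sign_off(), ctrl.get_state()['time'])"
```

```text
the job is handed in; nothing more can be done
the job is handed in; nothing more can be done
```

The tube now hangs on the ring by its hook, gripper clear, and the job was handed in at about 19.4 s of the 54 s allowed. I never saw the gate in a picture; that it is shut rests on the forces and the tug.

- **Pushing home:** The gate pushed back with up to about 7.5 N, then that fell to nothing when it snapped shut. The crest came to rest on the bar at about 8 N, the highest reading on the ring and well under the 25 N limit. That puts the bar's top at about 0.203 m, the drawn height.
- **Tug:** The gate caught the bar after about 15 mm of play and held a net upward pull of about 7.6 N. I then let the hook down onto the bar and opened the gripper.
- **Last checks:** The final pictures show the tube hanging on the robot side of the ring. The vial, spot plate, cassette, embedding ring and block look unmoved.
- **Checks that disagreed:** The two cameras differed by about 2–3 mm in position, so I used their averages and lined the hook up with the ring in the scene view alone. A before/after pixel comparison of the cassette and embedding ring showed large differences. I put that down to the arm or its shadow over them in the top view, because the scene view shows both in the same place.

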